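Hang the parts basket in the ultrasonic bath

ROBOT

A 6-joint arm with a two-finger parallel gripper is mounted at the origin on a cart in front of the work surface, level with it; the furniture and walls round the work are solid. World frame = base frame: x ahead of the robot, y to its left, z up, the work surface at z = 0. Lengths are in m, angles in rad, forces in N, time in s.
With the tool pointing down it reaches from about 0.275 to 0.725 m from the base axis. Payload 15.9 kg.
Tool frame: the origin (TCP) lies midway between the tips of the shut fingers; the grasp point (between the pads) lies 19 mm behind it; z points along the fingers, y is the direction in which the jaws open and shut (so a half turn about z gives the same grasp; the last joint's range is limited). The gripper opens to 85 mm and grips with 20 to 120 N. Pads are 22 mm wide; open, the fingers measure 114 mm over their backs; the gripper's body (76 mm by 85 mm) begins 54 mm behind the grasp point. The pads swing forward as they close: fully open they stand 13 mm farther back than shut.
Start: joints at [-1.13, 0.213, -0.034, 1.323, 0, 1.571], TCP at [0.213, -0.452, 0.201] pointing down, gripper open.
Joint ranges: [-2.98, 2.98], [-0.74, 1.72], [-1.14, 1.35], [-2.1, 2.04], [-1.57, 1.44], [-3.14, 3.14]. Speed limits (rad/s): [1.89, 1.89, 2.39, 2.57, 3.14, 3.14].

INTERFACE

Orientations are given as a unit quaternion [x, y, z, w].
In Python, from rig import arm gives the robot as it stands.
- The arm moves only by the tool arm_command, never from a script. Its argument "rows" is a list of rows, each a list of 2 entries, a list of its own where there are three numbers: the shift along the tool's x, y, z in m, then the turn about the tool's z in degrees. In form: [[[dx, dy, dz], twist], ...]. A call has 1 to 5 rows; each row shifts and turns the commanded pose from where the row before left it, along the tool's axes as they then stand; what a row does not reach is not made up. A row lasts 1/10 s, in which the tool goes at most 50 mm and 8.59 degrees, less where a joint would pass 70% of its speed; a pose out of reach is approached as far as the arm can. A call with a gripper value outside its range is refused whole. "hand" is the opening, from 0 (shut) to 1 (fully open), set as the call begins (left out, the last holds). The fingers move at their own pace and stop on an object; "grip_force" is the grip in N (left out, the last holds). Time passes only in rows, so rows that do not move let the fingers close. It gives the time, the measured TCP pose, the force and the opening at its end, in the units of the state.
- arm.read_state(): the state, without advancing time (a new reading comes with each control period).
- arm.grab_frame(name): name is "side" or "top"; returns the picture (480x640x3 uint8, blue, green, red); there is no depth.
- arm.camera_params(name): a dict with "intrinsics" (3x3 intrinsics, pixels), "xyz" and "rotation" of the camera in the world. Camera axes: x right, y down, z forward; pixel columns grow to the right and rows downward; lengths in m; the calibration is good to about 2 mm. A picture is of the moment at which its call begins. camera_params takes no time and is no camera call.
- arm.sign_off(): hands the job in, once; it reports no verdict.
Trained networks look in the newest picture that a camera, given by its name, has taken for a name from the list of things; names that differ only in an ending like _2 or _b are one class to them, and where a whole thing is asked for, a point or a joint stands for the part that bears it (a point fixed in the world has none). Each returns a list of dicts, best first, with "confidence" (0 to 1); they miss things now and then, are a little off and sometimes report something else, mostly with a low value. They report only what shows in the picture. A call takes as long as a camera call. They do not tell look-alikes from the thing itself.
- arm.cut_out(camera, target): "region" (480x640 bool, what is visible of it).
- arm.spot_point(camera, target): "location" ([x, y, z] in m, in the coordinates of the camera as it stood for that picture, good to about 4 mm: a listed point, or the origin of a listed thing).
The state is a dict: "clock": time; "q": joint angles; "joint_velocities": joint speeds; "joint_torque": joint torques, N m; "tcp_pos": TCP position; "tcp_rot": TCP orientation; "force": force on the tool from outside, world axes, zero at the start; "ft_torque": the same for the moment, N m; "opening": opening from 0.0 (shut) to 1.0 (fully open).
Only numpy, scipy, OpenCV 4.12 (cv2) and the standard library are available. Lean on these libraries where they do the work, as an engineer would, in place of code of your own. Each camera call takes 0.05 s, during which the arm holds its last target.

TASK

Hang the small wire basket, with the cap still lying in it, inside the empty ultrasonic bath by its bent lip: hook the lip over the white edge rail on the bath's front wall and get it fully home in the rail's notch (its place varies; it can be found by feel, sliding the lip lightly along the rail until it drops in), so that the basket cannot creep along the wall when the bath vibrates. Work gently (lip and rail must never press or jam on each other with more than 25 N), keep the basket upright, leave the amber bottle, dish and timer beside the work alone, and let go.

Things in the scene. Friction and masses are not known exactly. Their poses are not given: they have to be found in the camera images.
- bath: Ultrasonic bath, fixed: white housing 180 (x) x 260 (y) x 95 mm high, knob and rocker on its front (-x, towards the robot); in it an empty steel tank, inside 136 x 216 mm, floor 30 mm and wall tops 130 mm above the bench, walls 4 mm. A white plastic edge rail sits astride the front wall. Origin: centre of the underside; x to the back, y along the front wall, z up
- rim_mid (a point): Point over the middle of the bath's front wall, level with the rail's top; bath frame (-70, 0, 138) mm, axes as the bath's, fixed to the bath. The rail is 160 mm long (y), 9 mm thick (x, centred on the wall), from 116 to 138 mm above the bench. It can be set along the wall and is clamped stiffly: it slips only at about 40 N
- rim_right (a point): Point on the rail's top line 40 mm to -y of rim_mid. Halfway along the rail its top has one notch for the basket's lip: 25 mm long (y), 7 mm deep (floor 131 mm above the bench), with 2.5 mm 45-degree chamfers at the mouth. The notch's centre lies anywhere from 30 mm right to 30 mm left of rim_mid; its place is not measured and must be felt (or seen)
- rim_left (a point): Point on the rail's top line 40 mm to +y of rim_mid. A lip centred anywhere between rim_right and rim_left is over the rail. Sliding on the rail's top (slippery plastic) drags with about a quarter of the downward press; the lip sinking, then a steady sideways push, means that it has met the far end of the notch
- basket: Loose upright wire basket, about 0.18 kg, 58 (x) x 72 (y) x 45 mm high; it sags a little in the grip, which is off its centre. Origin: centre of its underside; x from its back (hook side) to its front, y along its back, z up. It must hang inside the tank, axes nearly as the bath's, the hook's outer leg outside (origin then near x = -29 mm in the bath's frame, bottom 46 mm above the bench)
- lip (a point): Middle of the hanging lip's underside; basket frame (-41, 0, 85) mm, axes as the basket's. Lip and strap are 22 mm wide (y), 3 mm steel; the lip's outer leg reaches 17 mm down, its flared end 25 mm; the channel between leg and strap is 12 mm wide (x) for the 9 mm rail. The lip is 138 mm above the bench on the rail's top, 131 mm when home in the notch
- grip (a point): Point on the basket's upright black grip, which stands on the lip: 12 mm thick (y), 20 mm (x), 50 mm high, from 88 to 138 mm above the basket's underside; this point is on its axis at 118 mm, basket frame (-41, 0, 118) mm. To be taken from above, across its 12 mm, here or higher: fingertips less than 10 mm above the lip's underside would land on the rail beside the notch
- cap: blue plastic ring-shaped bottle cap, 43 mm across, 17 mm high, lying loose in the basket; origin: centre of its underside
- amber_bottle: bystander: amber bottle with a white cap, 52 mm across, 104 mm high, near the bath; origin: centre of its underside
- petri_dish: bystander: closed petri dish, 90 mm across, 14 mm high, in front of the bath; origin: centre of its underside
- timer: bystander: white bench timer, 70 x 62 x 19 mm, beyond the basket, beside the amber bottle (not the other one far to the right); origin: centre of its underside
Things that resemble listed ones, but are neither listed nor needed, are in the scene too. What is shaped like the basket but pink or red is not meant.

How it is judged:
At the end, for the whole second after the job is handed in: The basket hangs at rest inside the tank, the rail in its lip's channel and the lip home in the notch (underside 127 to 133.5 mm above the bench, within 5 mm of the wall's mid-plane and 34 mm of its middle), tilted under 0.15 rad, the cap in it (z of lip in the frame of bath between 0.127 and 0.1335 m and y of lip in the frame of bath between -0.034 and 0.034 m and x of lip in the frame of bath between -0.075 and -0.065 m and x of basket in the frame of bath above -0.055 m and angle between basket's own z axis and vertical below 0.15 rad and z of cap in the frame of basket below 0.03 m and distance between cap and basket below 0.04 m and linear speed of basket below 0.02 m/s); the robot touches nothing.
It fails at once if basket and bath (rail included) press on each other with more than 25 N (contact force between basket and bath above 25 N).
It fails at once if the basket is tilted more than 0.5 rad (angle between basket's own z axis and vertical above 0.5 rad).
It fails at once if the amber bottle, petri dish or timer is moved more than 20 mm (distance of any of amber_bottle, petri_dish, timer from where it was at the start of the episode above 0.02 m).
It also fails if it takes over 58 s, if anything falls off the work surface, if the arm or the gripper's body presses on something with over 40 N, if the wrist force passes 120 N, or if a joint passes its speed limit or range.

## Working session

There is one attempt and no reset: what is moved stays moved. The work goes in short steps, Python scripts to look and compute and a tool call to move; the robot and the scene stay as the last step left them, time stands still between calls to the robot, and variables do not carry over. Pictures are saved under pics/ and viewed, and the job is handed in when it is done.

Besides the shell and the picture viewer there is one more tool, called after ">>>" by a JSON object that holds its "fn" and its "kwargs". arm_command: Moves the arm, as the interface text tells. Its arguments: {"type":"object","properties":{"rows":{"type":"array"},"hand":{"type":"number"},"grip_force":{"type":"number"}},"required":["rows"]}

```bash
mkdir -p pics; cat > h.py <<'E'
from rig import arm
import numpy as np, cv2
from scipy.spatial.transform import Rotation as R
def Rm(p):
    r=np.array(p["rotation"],float)
    return r if r.shape==(3,3) else R.from_quat(r).as_matrix()
def w(cam,pc):
    p=arm.camera_params(cam); return Rm(p)@np.array(pc)+np.array(p["xyz"])
def px(cam,X):
    p=arm.camera_params(cam); c=Rm(p).T@(np.array(X)-np.array(p["xyz"])); u=np.array(p["intrinsics"])@c; return u[:2]/u[2]
def spots(cam,t,n=4):
    for d in arm.spot_point(cam,t)[:n]:
        X=w(cam,d["location"]); print(cam,t,round(d["confidence"],2),X.round(4),px(cam,X).round(0))
E
python3 - <<'E'
from h import *
s=arm.read_state(); print(s)
for c in("side","top"):
    cv2.imwrite(f"pics/{c}0.png",arm.grab_frame(c)); print(arm.camera_params(c))
for c in("side","top"):
    for t in("basket","grip","lip","bath","rim_mid"): spots(c,t)
E
```

```text
{'clock': 0.0, 'q': array([-1.12999834e+00,  2.13358883e-01, -3.50608729e-02,  1.32349196e+00,
       -7.88665586e-06,  1.57080467e+00]), 'joint_velocities': array([-0.00090767,  0.00088562, -0.0006564 , -0.00127784,  0.00071721,
       -0.00073294]), 'joint_torque': array([ 1.85557459e-03, -6.86163497e+01,  4.87118483e+01,  1.75137597e-02,
        1.42199697e-04,  2.20114299e-05]), 'tcp_pos': array([ 0.21316933, -0.45187015,  0.20071411]), 'tcp_rot': array([ 9.75811059e-01,  2.18614879e-01, -1.25772620e-04, -5.43340567e-04]), 'force': array([-0.36393338,  0.23634039,  0.3565571 ]), 'ft_torque': array([-0.01130975, -0.0195655 ,  0.0081941 ]), 'opening': 1.0025412056733367}
{'intrinsics': array([[497.18723129,   0.        , 319.72403454],
       [  0.        , 497.18723129, 245.15388381],
       [  0.        ,   0.        ,   1.        ]]), 'xyz': array([ 1.5297937 , -0.3378209 ,  0.76975686]), 'rotation': array([ 0.71031611,  0.50850004, -0.29107091, -0.39007238])}
{'intrinsics': array([[547.12612923,   0.        , 315.94165366],
       [  0.        , 547.12612923, 236.02587524],
   
[... 699 characters left out ...]
00e-04] [429. 285.]
side rim_mid 0.84 [0.5561 0.2482 0.1382] [422. 226.]
top basket 0.94 [ 0.6688 -0.0091 -0.0035] [319. 190.]
top basket 0.84 [ 0.4658 -0.1976 -0.0013] [397. 277.]
top basket 0.6 [ 0.5229 -0.0673 -0.0033] [341. 250.]
top grip 0.68 [ 0.5119 -0.1061  0.115 ] [362. 245.]
top grip 0.66 [ 0.4214 -0.1917  0.1179] [402. 289.]
top grip 0.64 [ 0.6335 -0.0319  0.1191] [330. 189.]
top lip 0.77 [ 0.4259 -0.1942  0.0824] [400. 289.]
top lip 0.7 [ 0.5126 -0.1079  0.0864] [362. 248.]
top lip 0.67 [ 0.6307 -0.0257  0.0859] [326. 194.]
top bath 0.67 [ 0.6273  0.2482 -0.0008] [211. 201.]
top rim_mid 0.96 [0.5602 0.2443 0.1363] [198. 213.]
top rim_mid 0.28 [ 0.4248 -0.1936  0.0827] [400. 290.]
```

View pics/side0.png

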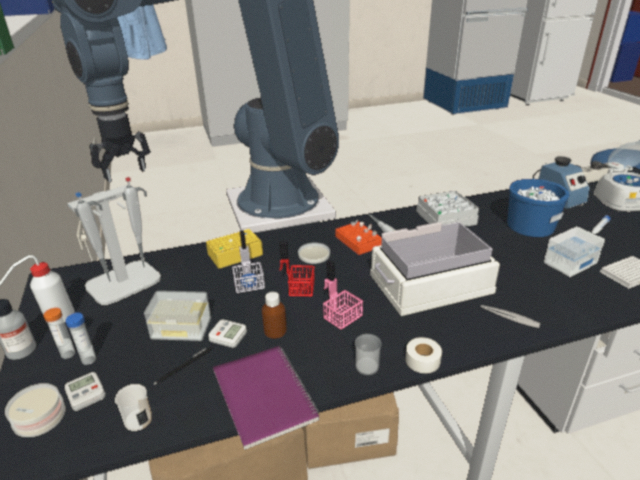

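View pics/top0.png

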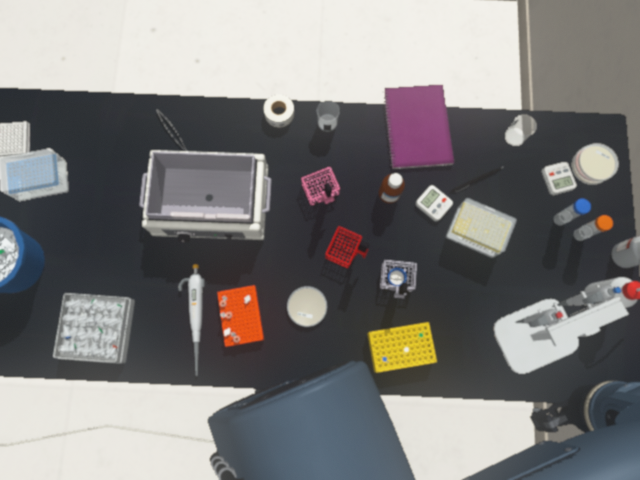

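```bash
python3 - <<'E'
import cv2,numpy as np
a=cv2.imread("pics/side0.png")[220:360,200:420]; b=cv2.imread("pics/top0.png")[150:320,270:450]
cv2.imwrite("pics/c0.png",np.hstack([cv2.resize(a,(400,500*140*400//(220*500) if 0 else 255)),np.zeros((255,10,3),np.uint8),cv2.resize(b,(270,255))]))
c=cv2.imread("pics/top0.png")[130:290,110:310];d=cv2.imread("pics/side0.png")[190:330,330:530]
cv2.imwrite("pics/c1.png",np.vstack([cv2.resize(a,None,fx=3.4,fy=2.1*3.4/2.1)[:, :]])[:600])
cv2.imwrite("pics/c2.png",cv2.resize(b,None,fx=3.4,fy=3.4))
cv2.imwrite("pics/c3.png",cv2.resize(c,None,fx=3.7,fy=3.7))
cv2.imwrite("pics/c4.png",cv2.resize(d,None,fx=4,fy=4))
E
```

```text
(no output)
```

View pics/c1.png

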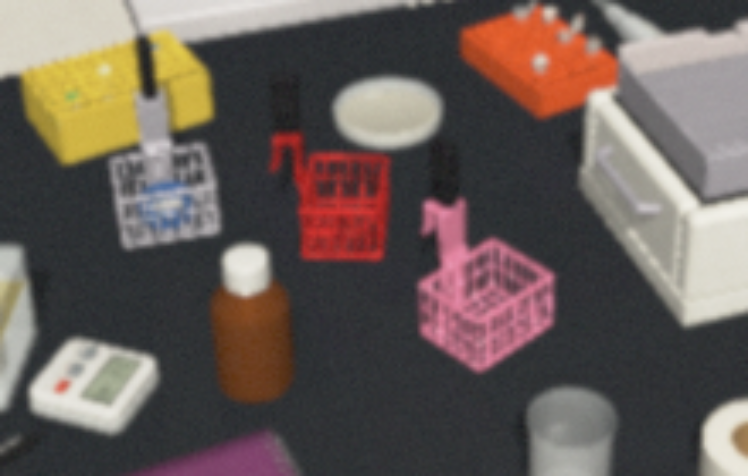

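View pics/c2.png

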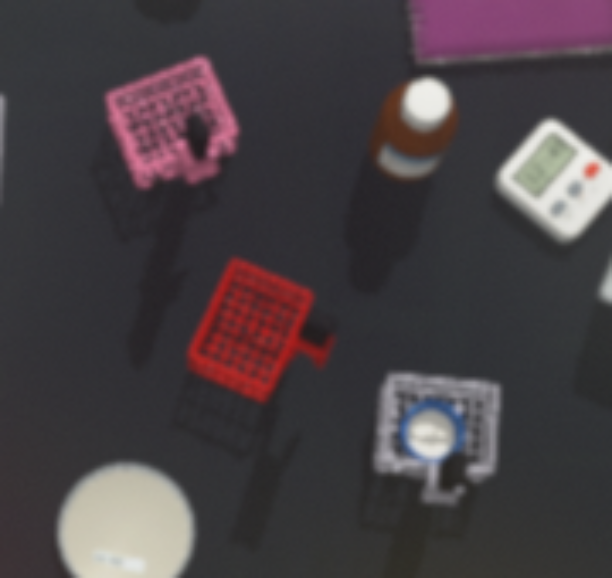

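View pics/c3.png

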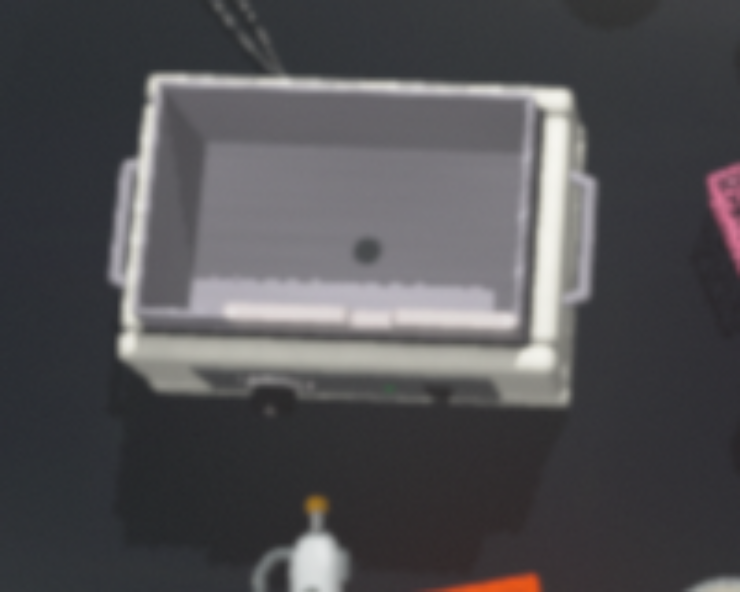

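View pics/c4.png

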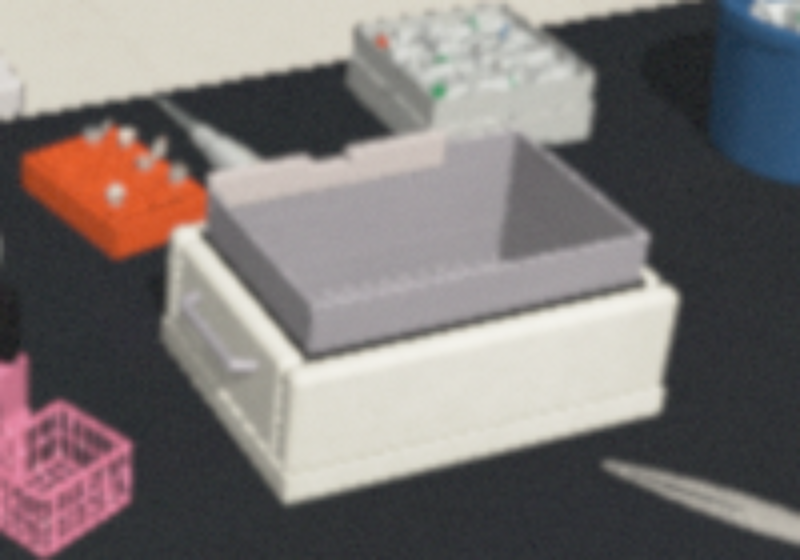

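The white basket with the blue cap, at top (397,277) and side (249,284), is the one meant. The red basket at top (345,247) and the pink one at top (321,187) are the look-alikes: they have the wrong colour and no cap. The enlarged crops confirm this. The rail's notch can be seen at about top (210,215) and side (412,230). Next I'll turn these pixels into positions.

```bash
cat >> h.py <<'E'
def ray(cam,uv,z):
    p=arm.camera_params(cam); K=np.array(p["intrinsics"]); d=Rm(p)@np.linalg.solve(K,[uv[0],uv[1],1.]); o=np.array(p["xyz"])
    return o+d*(z-o[2])/d[2]
E
python3 - <<'E'
from h import *
c3=lambda u,v:(110+u/3.7-.36,130+v/3.7-.36); c2=lambda u,v:(270+u/3.4-.35,150+v/3.4-.35)
print("rail L/R top mid",ray("top",c3(225,311),.138),ray("top",c3(518,320),.138))
print("notch ends", ray("top",c3(349,316),.138),ray("top",c3(394,318),.138))
print("tank back corners",ray("top",c3(155,78),.13),ray("top",c3(535,92),.13), "front",ray("top",c3(137,320),.13),ray("top",c3(522,330),.13))
for p in[(390,378),(498,385),(378,472),(494,475)]: print("bk",ray("top",c2(*p),.045))
c4=lambda u,v:(330+u/4,190+v/4)
print("side notch top ends",ray("side",c4(309,163),.138),ray("side",c4(350,157),.138),"rail",ray("side",c4(212,180),.138),ray("side",c4(443,133),.138))
for i in range(2):
  for c in("side","top"):
    arm.grab_frame(c)
    for t in("basket","grip","lip","bath","rim_mid","rim_left","rim_right","cap","amber_bottle","petri_dish"): spots(c,t,2)
E
```

```text
rail L/R top mid [0.55588366 0.30197082 0.138     ] [0.5585163  0.13443091 0.138     ]
notch ends [0.55629677 0.23097138 0.138     ] [0.55633739 0.20521159 0.138     ]
tank back corners [0.69797392 0.360652   0.13      ] [0.69991189 0.13577073 0.13      ] front [0.55021568 0.35417944 0.13      ] [0.55478298 0.13278474 0.13      ]
bk [ 0.49346359 -0.16286585  0.045     ]
bk [ 0.49214218 -0.23420697  0.045     ]
bk [ 0.43073488 -0.15622756  0.045     ]
bk [ 0.43234282 -0.23197025  0.045     ]
side notch top ends [0.56647112 0.20113161 0.138     ] [0.56846314 0.22880576 0.138     ] rail [0.56496219 0.13519307 0.138     ] [0.56110855 0.29936997 0.138     ]
side basket 0.95 [ 0.5274 -0.0673 -0.004 ] [303. 289.]
side basket 0.94 [ 0.4631 -0.193  -0.0011] [250. 284.]
side grip 0.8 [ 0.5109 -0.1066  0.1159] [284. 249.]
side grip 0.7 [ 0.4215 -0.194   0.1162] [242. 238.]
side lip 0.91 [ 0.5076 -0.1073  0.0823] [284. 260.]
side lip 0.64 [ 0.4212 -0.191   0.0827] [244. 249.]
side bath 0.69 [ 6.267e-01  2.482e-01 -4.000e-04] [430. 285.]
side rim_mid 0.82 [0.5533 0.248  0.1403] [422. 224.]
side r
[... 2067 characters left out ...]
46.]
top grip 0.77 [ 0.4194 -0.1964  0.1171] [404. 290.]
top lip 0.89 [ 0.5125 -0.1071  0.0876] [361. 248.]
top lip 0.71 [ 0.6322 -0.0272  0.085 ] [327. 194.]
top bath 0.72 [0.6312 0.2475 0.0009] [211. 199.]
top bath 0.49 [ 0.6478 -0.2765  0.0013] [431. 203.]
top rim_mid 0.71 [0.556  0.247  0.1371] [196. 215.]
top rim_mid 0.3 [0.5585 0.2096 0.1384] [214. 214.]
top rim_left 0.64 [0.5581 0.2873 0.1387] [177. 213.]
top rim_right 0.7 [0.5557 0.2082 0.1412] [214. 215.]
top cap 0.67 [ 0.4605 -0.195   0.0072] [396. 279.]
top amber_bottle 0.75 [ 0.6676 -0.1736  0.0044] [388. 192.]
top amber_bottle 0.63 [6.271e-01 2.475e-01 2.000e-04] [211. 201.]
top petri_dish 0.62 [0.3856 0.0043 0.0011] [308. 307.]
```

```bash
python3 - <<'E'
import cv2,numpy as np
b=cv2.imread("pics/top0.png")[250:310,365:435];c=cv2.imread("pics/top0.png")[200:230,160:260]
cv2.imwrite("pics/d0.png",cv2.resize(b,None,fx=9,fy=9,interpolation=cv2.INTER_CUBIC))
cv2.imwrite("pics/d1.png",cv2.resize(c,None,fx=8,fy=8,interpolation=cv2.INTER_CUBIC))
E
```

```text
(no output)
```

View pics/d0.png

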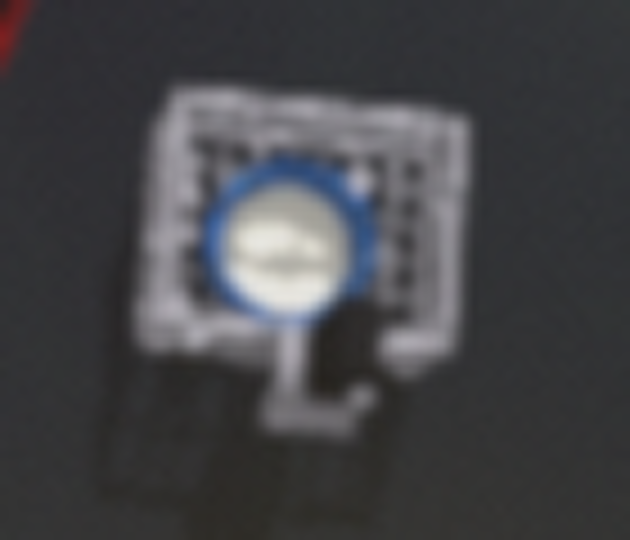

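View pics/d1.png

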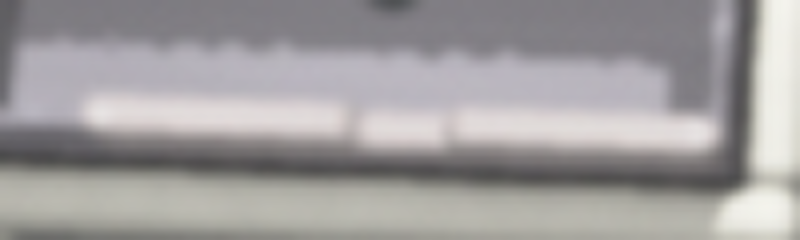

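>>> {"fn": "arm_command", "kwargs": {"rows": [[[0.017, -0.036, 0], 0], [[0.017, -0.036, 0], 0], [[0.017, -0.036, 0], 0], [[0.017, -0.036, 0], 0], [[0.017, -0.036, 0], 0]], "hand": 1}}

```text
clock: 3.3
tcp_pos: [0.2131, -0.2517, 0.2011]
tcp_rot: [0.976, 0.218, 0.0, 0.0]
force: [2.1, 0.6, 0.8]
opening: 0.997
```

>>> {"fn": "arm_command", "kwargs": {"rows": [[[0, 0, 0], -8.5], [[0, 0, 0], -8.5], [[0, 0, 0], -8.5], [[0, 0, 0], -8.5], [[0, 0, 0], -8.5]]}}

```text
clock: 3.8
tcp_pos: [0.2134, -0.2531, 0.2013]
tcp_rot: [0.828, 0.56, 0.0, 0.0]
force: [-0.7, 0.4, -0.1]
opening: 0.999
```

```bash
cat >> h.py <<'E'
def st():
    s=arm.read_state(); r=R.from_quat(s["tcp_rot"]).as_matrix()
    print("t",round(s["clock"],2),"tcp",s["tcp_pos"].round(4),"yaw",round(np.arctan2(r[1,0],r[0,0]),4),"tilt",r[:,2].round(4),"F",s["force"].round(2),"M",s["ft_torque"].round(2),"op",round(s["opening"],3),"q",s["q"].round(2))
    return s,r
E
python3 - <<'E'
from h import *
st()
p=[(384.4,260.),(417.2,263.1)]
a,b=[ray("top",x,.045) for x in p]; print(a,b,np.arctan2(-(a-b)[0],(a-b)[1]))
E
```

```text
t 3.8 tcp [ 0.2134 -0.2531  0.2013] yaw 1.1888 tilt [ 2.e-04 -2.e-04 -1.e+00] F [-0.67  0.35 -0.08] M [ 0.   -0.07 -0.02] op 0.999 q [-0.87 -0.14 -0.4   1.31  0.    1.08]
[ 0.4953543  -0.16292877  0.045     ] [ 0.49176746 -0.23663133  0.045     ] -0.048628054455077355
```

>>> {"fn": "arm_command", "kwargs": {"rows": [[[0, 0, 0], -8.4], [[0, 0, 0], -8.4], [[0, 0, 0], -8.4], [[0, 0, 0], -8.4], [[0, 0, 0], -8.4]]}}

```text
clock: 4.3
tcp_pos: [0.2134, -0.2531, 0.2013]
tcp_rot: [0.573, 0.82, -0.0, 0.0]
force: [0.4, -0.1, -0.0]
opening: 1.005
```

>>> {"fn": "arm_command", "kwargs": {"rows": [[[0, 0, 0], -8.4], [[0, 0, 0], -8.4], [[0, 0, 0], -8.4], [[0, 0, 0], -8.4], [[0, 0, 0], -8.4]]}}

```text
clock: 4.8
tcp_pos: [0.2134, -0.2531, 0.2013]
tcp_rot: [0.241, 0.971, -0.0, 0.0]
force: [0.0, 0.8, -0.2]
opening: 1.002
```

>>> {"fn": "arm_command", "kwargs": {"rows": [[[0, 0, 0], -8.4], [[0, 0, 0], -8.4], [[0, 0, 0], -8.4], [[0, 0, 0], 0]]}}

```text
clock: 5.2
tcp_pos: [0.2134, -0.2531, 0.2013]
tcp_rot: [0.025, 1.0, -0.0, 0.0]
force: [-0.3, -0.1, 0.3]
opening: 0.995
```

```bash
python3 - <<'E'
from h import *
s,r=st()
print("to grip", r.T@(np.array([.4198,-.1938,.20])-s["tcp_pos"]))
E
```

```text
t 5.2 tcp [ 0.2134 -0.2531  0.2013] yaw 3.0912 tilt [ 1.e-04 -1.e-04 -1.e+00] F [-0.34 -0.12  0.31] M [-0.02  0.    0.08] op 0.995 q [-0.87 -0.14 -0.4   1.31 -0.   -0.82]
to grip [-0.20314777  0.06965988  0.00127805]
```

>>> {"fn": "arm_command", "kwargs": {"rows": [[[-0.041, 0.014, 0], 0], [[-0.041, 0.014, 0], 0], [[-0.041, 0.014, 0], 0], [[-0.041, 0.014, 0], 0], [[-0.039, 0.0137, 0], 0]]}}

```text
clock: 5.7
tcp_pos: [0.4216, -0.1934, 0.2012]
tcp_rot: [0.029, 1.0, -0.0, 0.0]
force: [-0.7, -0.9, 0.8]
opening: 1.0
```

>>> {"fn": "arm_command", "kwargs": {"rows": [[[0, 0, 0], 0], [[0, 0, 0.01], 0], [[0, 0, 0.015], 0]]}}

```text
clock: 6.0
tcp_pos: [0.4194, -0.1947, 0.1758]
tcp_rot: [0.028, 1.0, -0.0, 0.0]
force: [-0.4, -0.2, 0.3]
opening: 1.002
```

```bash
python3 - <<'E'
from h import *
st()
for c,(a,b,e,f) in dict(side=(190,310,190,320),top=(220,340,330,480)).items():
    i=arm.grab_frame(c); cv2.imwrite(f"pics/{c}1.png",i); cv2.imwrite(f"pics/{c}1c.png",cv2.resize(i[a:b,e:f],None,fx=5,fy=5,interpolation=cv2.INTER_CUBIC))
    spots(c,"grip",3); spots(c,"lip",3)
E
```

```text
t 6.0 tcp [ 0.4194 -0.1947  0.1758] yaw 3.0853 tilt [ 6.e-04 -5.e-04 -1.e+00] F [-0.36 -0.23  0.3 ] M [0.03 0.03 0.01] op 1.002 q [-0.43  0.14 -0.19  1.24 -0.   -0.38]
side grip 0.91 [ 0.421  -0.1925  0.1164] [243. 238.]
side grip 0.65 [ 0.5111 -0.1081  0.1162] [283. 249.]
side grip 0.61 [ 0.6275 -0.0282  0.116 ] [329. 268.]
side lip 0.88 [ 0.4188 -0.1918  0.0806] [244. 249.]
side lip 0.75 [ 0.5105 -0.1073  0.083 ] [284. 260.]
side lip 0.74 [ 0.6315 -0.0287  0.0814] [330. 281.]
top grip 0.93 [ 0.5121 -0.1065  0.1175] [362. 245.]
top grip 0.79 [ 0.6317 -0.0323  0.1205] [330. 189.]
top lip 0.97 [ 0.6321 -0.0294  0.0859] [328. 194.]
top lip 0.63 [ 0.5125 -0.106   0.0852] [361. 248.]
```

View pics/side1c.png

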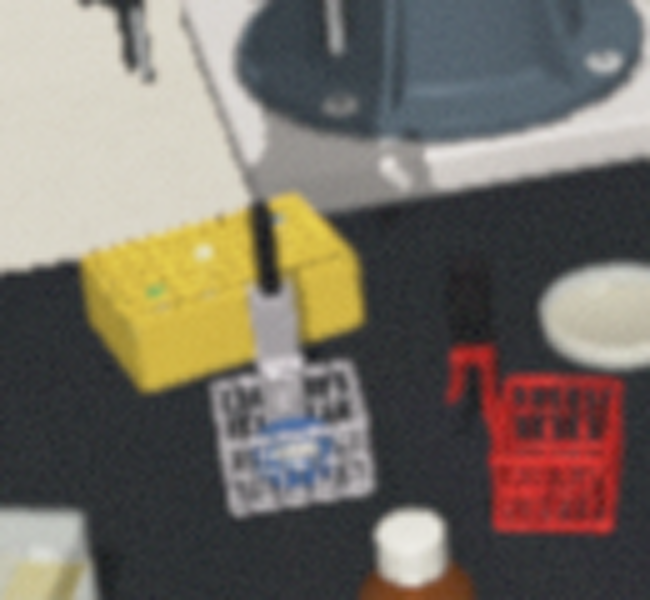

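View pics/top1c.png

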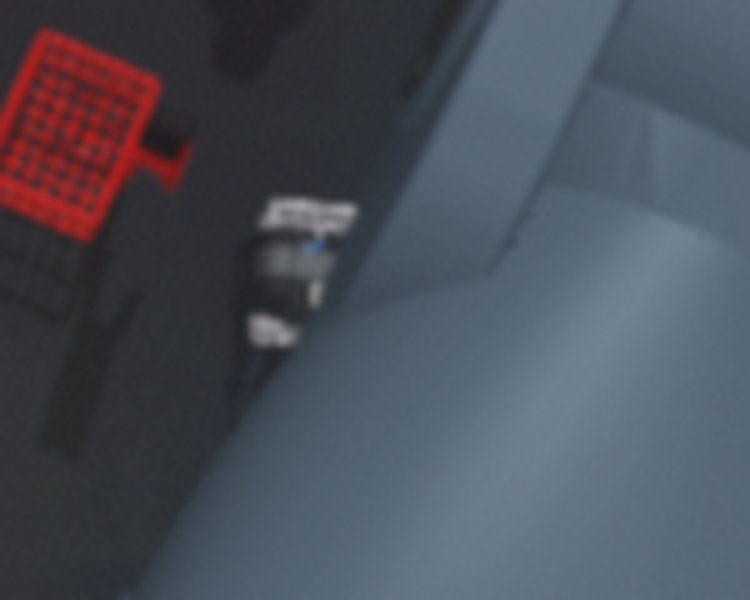

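```bash
python3 - <<'E'
from h import *
s,r=st(); print(px("side",s["tcp_pos"]),px("top",s["tcp_pos"]))
E
```

```text
t 6.3 tcp [ 0.4196 -0.1947  0.1768] yaw 3.087 tilt [ 7.e-04 -4.e-04 -1.e+00] F [ 0.    0.33 -0.36] M [-0.05 -0.01  0.04] op 0.998 q [-0.43  0.14 -0.18  1.25 -0.   -0.38]
[239.24620971 216.72500423] [407.93604021 286.43007702]
```

View pics/side1.png

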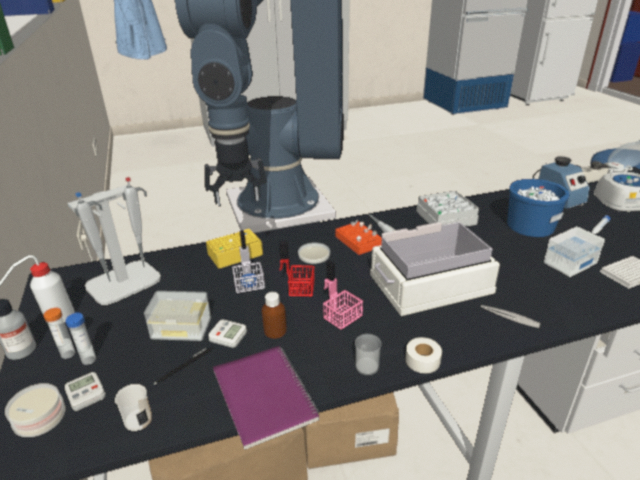

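>>> {"fn": "arm_command", "kwargs": {"rows": [[[0, 0.001, 0.015], 0], [[0, 0, 0.015], 0], [[0, 0, 0.015], 0], [[0, 0, 0.014], 0], [[0, 0, 0.013], 0]]}}

```text
clock: 6.8
tcp_pos: [0.42, -0.1936, 0.1042]
tcp_rot: [0.027, 1.0, -0.0, 0.0]
force: [1.5, 0.1, -0.5]
opening: 1.003
```

>>> {"fn": "arm_command", "kwargs": {"rows": [[[0, 0, 0], 0]], "hand": 0.45}}

```text
clock: 6.9
tcp_pos: [0.4191, -0.1932, 0.1035]
tcp_rot: [0.027, 1.0, 0.0, -0.001]
force: [-0.3, -0.2, 0.3]
opening: 0.858
```

```bash
python3 - <<'E'
from h import *
s,r=st()
i=arm.grab_frame("side"); cv2.imwrite("pics/side2c.png",cv2.resize(i[190:310,180:310],None,fx=5,fy=5,interpolation=cv2.INTER_CUBIC)); print(px("side",s["tcp_pos"]))
spots("side","grip",3);spots("side","lip",3)
E
```

```text
t 6.9 tcp [ 0.4191 -0.1932  0.1035] yaw 3.0877 tilt [-1.3e-03  6.0e-04 -1.0e+00] F [-0.26 -0.17  0.25] M [-0.    0.01  0.06] op 0.858 q [-0.43  0.18 -0.33  1.07  0.   -0.38]
[242.67521935 241.48011126]
side grip 0.74 [ 0.5109 -0.1079  0.1142] [283. 250.]
side grip 0.73 [ 0.6274 -0.027   0.1163] [330. 268.]
side grip 0.56 [ 0.4179 -0.1931  0.1142] [242. 238.]
side lip 0.93 [ 0.5088 -0.1071  0.0841] [284. 260.]
side lip 0.92 [ 0.4218 -0.1953  0.082 ] [243. 249.]
side lip 0.89 [ 0.6338 -0.031   0.0856] [329. 281.]
```

View pics/side2c.png

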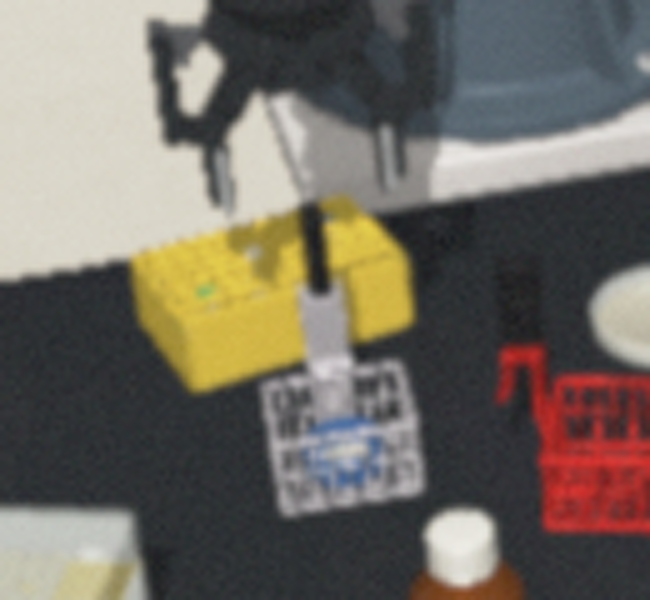

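```bash
python3 - <<'E'
from h import *
for y in(-.0365,.0365):
  for x in (-.011,0,.011):
    u=px("side",[.4191+x,-.1932+y,.1155]); print(y,x,(u-[180,190])*5)
for z in(.138,.118,.088): print(z,(px("side",[.42,-.1935,z])-[180,190])*5)
s,r=st()
E
```

```text
-0.0365 -0.011 [236.94827293 239.54559401]
-0.0365 0 [240.45095159 249.93917163]
-0.0365 0.011 [244.00305582 260.47941085]
0.0365 -0.011 [376.1966214  215.14434054]
0.0365 0 [380.60950165 225.21774734]
0.0365 0.011 [385.08373589 235.43120863]
0.138 [306.43638881 200.60785418]
0.118 [310.31555419 234.26453819]
0.088 [316.01609262 283.72394534]
t 7.05 tcp [ 0.4202 -0.1936  0.1051] yaw 3.0881 tilt [ 1.e-03 -5.e-04 -1.e+00] F [-0.4   0.42  0.55] M [ 0.   -0.01  0.01] op 0.606 q [-0.43  0.18 -0.33  1.07  0.   -0.38]
```

```bash
python3 - <<'E'
from h import *
s,r=st()
i=arm.grab_frame("side"); cv2.imwrite("pics/side3c.png",cv2.resize(i[190:310,180:310],None,fx=5,fy=5,interpolation=cv2.INTER_CUBIC)); st()
E
```

```text
t 7.05 tcp [ 0.4202 -0.1936  0.1051] yaw 3.0881 tilt [ 1.e-03 -5.e-04 -1.e+00] F [-0.4   0.42  0.55] M [ 0.   -0.01  0.01] op 0.606 q [-0.43  0.18 -0.33  1.07  0.   -0.38]
t 7.1 tcp [ 0.4204 -0.1936  0.1052] yaw 3.0882 tilt [ 1.3e-03 -6.0e-04 -1.0e+00] F [ 0.48 -0.35 -0.15] M [0.01 0.06 0.07] op 0.512 q [-0.43  0.18 -0.33  1.07 -0.   -0.38]
```

View pics/side3c.png

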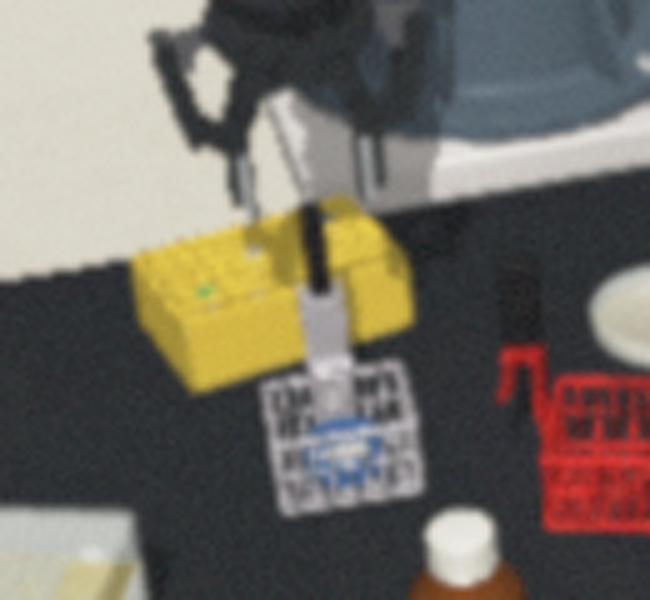

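>>> {"fn": "arm_command", "kwargs": {"rows": [[[0, 0, 0], 0], [[0, 0, 0], 0], [[0, 0, 0], 0], [[0, 0, 0], 0], [[0, 0, 0], 0]], "hand": 0, "grip_force": 60}}

```text
clock: 7.6
tcp_pos: [0.4202, -0.1934, 0.1048]
tcp_rot: [0.027, 1.0, -0.0, 0.0]
force: [-2.1, 0.6, 7.4]
opening: 0.104
```

```bash
python3 - <<'E'
from h import *
st()
i=arm.grab_frame("side"); cv2.imwrite("pics/side4c.png",cv2.resize(i[190:310,180:310],None,fx=5,fy=5,interpolation=cv2.INTER_CUBIC)); st()
E
```

```text
t 7.6 tcp [ 0.4202 -0.1934  0.1048] yaw 3.0885 tilt [ 8.e-04 -3.e-04 -1.e+00] F [-2.1   0.56  7.37] M [ 0.32  0.38 -0.09] op 0.104 q [-0.43  0.18 -0.33  1.07  0.   -0.38]
t 7.65 tcp [ 0.4202 -0.1934  0.1048] yaw 3.0885 tilt [ 8.e-04 -3.e-04 -1.e+00] F [-2.01  2.15  7.65] M [0.28 0.35 0.  ] op 0.101 q [-0.43  0.18 -0.33  1.07  0.   -0.38]
```

View pics/side4c.png

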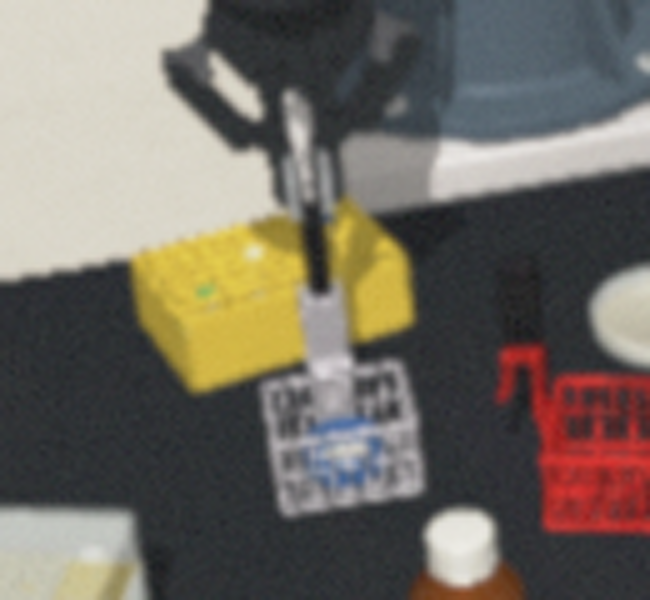

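>>> {"fn": "arm_command", "kwargs": {"rows": [[[0, 0, -0.002], 0], [[0, 0, -0.004], 0], [[0, 0, -0.006], 0], [[0, 0, -0.006], 0], [[0, 0, 0], 0]]}}

```text
clock: 8.15
tcp_pos: [0.4204, -0.1936, 0.1232]
tcp_rot: [0.027, 1.0, -0.0, 0.001]
force: [-0.2, 0.0, -1.8]
opening: 0.102
```

```bash
python3 - <<'E'
from h import *
st()
i=arm.grab_frame("side"); cv2.imwrite("pics/side5c.png",cv2.resize(i[170:290,180:310],None,fx=6,fy=5,interpolation=cv2.INTER_CUBIC)); st()
cv2.imwrite("pics/side5d.png",cv2.resize(i[180:260,210:280],None,fx=8,fy=7,interpolation=cv2.INTER_CUBIC)); st()
E
```

```text
t 8.15 tcp [ 0.4204 -0.1936  0.1232] yaw 3.0885 tilt [ 1.3e-03 -6.0e-04 -1.0e+00] F [-0.21  0.03 -1.76] M [ 0.   -0.01 -0.02] op 0.102 q [-0.43  0.17 -0.29  1.11 -0.   -0.38]
t 8.2 tcp [ 0.4202 -0.1934  0.1227] yaw 3.0885 tilt [ 8.e-04 -3.e-04 -1.e+00] F [ 0.27 -0.08 -1.87] M [0.03 0.09 0.  ] op 0.096 q [-0.43  0.17 -0.29  1.11  0.   -0.38]
t 8.2 tcp [ 0.4202 -0.1934  0.1227] yaw 3.0885 tilt [ 8.e-04 -3.e-04 -1.e+00] F [ 0.27 -0.08 -1.87] M [0.03 0.09 0.  ] op 0.096 q [-0.43  0.17 -0.29  1.11  0.   -0.38]
```

View pics/side5c.png

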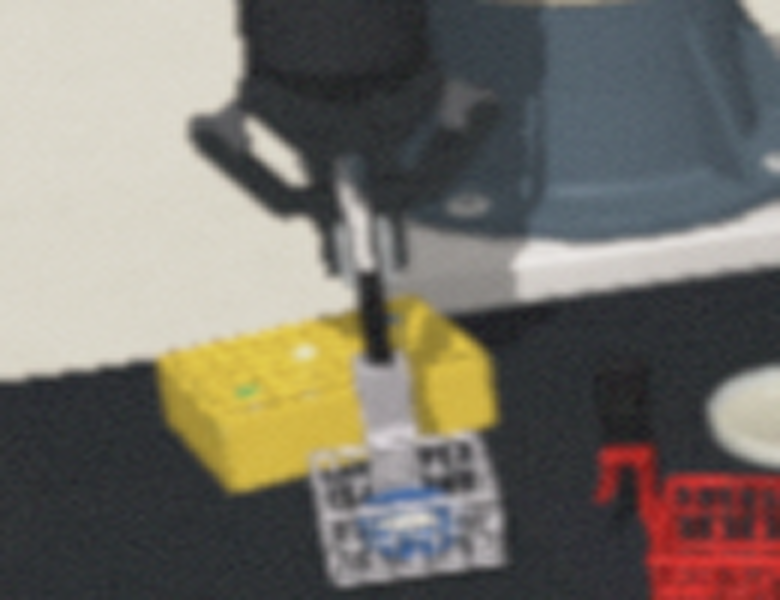

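View pics/side5d.png

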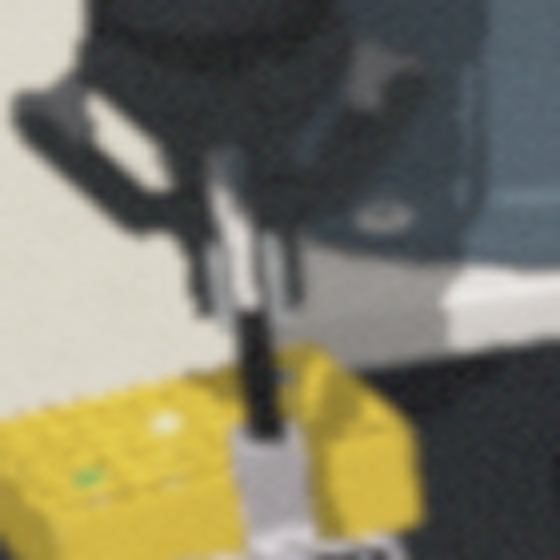

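>>> {"fn": "arm_command", "kwargs": {"rows": [[[0, 0, 0.006], 0], [[0, 0, 0.006], 0], [[0, 0, 0.004], 0], [[0, 0, 0.0015], 0], [[0, 0, 0], 0]]}}

```text
clock: 8.7
tcp_pos: [0.4186, -0.1933, 0.1058]
tcp_rot: [0.027, 1.0, -0.0, -0.001]
force: [-20.7, 3.9, 39.3]
opening: 0.104
```

>>> {"fn": "arm_command", "kwargs": {"rows": [[[0, 0, 0], 0], [[0, 0, 0], 0], [[0, 0, 0.002], 0], [[0, 0, 0.003], 0], [[0, 0, 0.0025], 0]], "hand": 0.35}}

```text
clock: 9.2
tcp_pos: [0.4198, -0.1932, 0.0966]
tcp_rot: [0.027, 1.0, 0.0, -0.0]
force: [0.1, 0.8, -0.2]
opening: 0.353
```

>>> {"fn": "arm_command", "kwargs": {"rows": [[[0, 0, 0], 0], [[0, 0, 0], 0], [[0, 0, 0], 0], [[0, 0, 0], 0]], "hand": 0, "grip_force": 60}}

```text
clock: 9.6
tcp_pos: [0.4198, -0.1933, 0.0972]
tcp_rot: [0.027, 1.0, 0.0, -0.0]
force: [-0.1, 0.0, -1.9]
opening: 0.12
```

```bash
python3 - <<'E'
from h import *
st()
i=arm.grab_frame("side"); cv2.imwrite("pics/side6d.png",cv2.resize(i[190:270,210:280],None,fx=8,fy=7,interpolation=cv2.INTER_CUBIC)); st()
E
```

```text
t 9.6 tcp [ 0.4198 -0.1933  0.0972] yaw 3.0885 tilt [-1.e-04  0.e+00 -1.e+00] F [-0.05  0.01 -1.9 ] M [-0.02 -0.06 -0.01] op 0.12 q [-0.43  0.18 -0.34  1.05  0.   -0.38]
t 9.65 tcp [ 0.4198 -0.1933  0.0972] yaw 3.0885 tilt [-1.e-04  0.e+00 -1.e+00] F [-0.7   0.05 -1.55] M [ 0.04  0.01 -0.02] op 0.117 q [-0.43  0.18 -0.34  1.05 -0.   -0.38]
```

View pics/side6d.png

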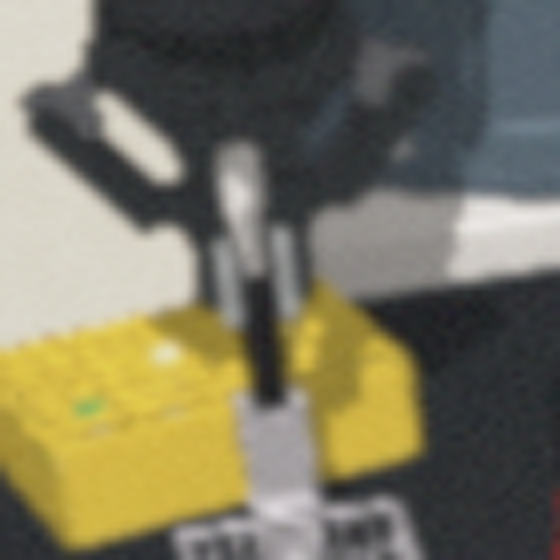

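>>> {"fn": "arm_command", "kwargs": {"rows": [[[0, 0, -0.005], 0], [[0, 0, -0.01], 0], [[0, 0, -0.02], 0], [[0, 0, -0.02], 0], [[0, 0, -0.02], 0]]}}

```text
clock: 10.15
tcp_pos: [0.4199, -0.1934, 0.1739]
tcp_rot: [0.027, 1.0, -0.0, 0.0]
force: [-0.0, -0.3, -2.3]
opening: 0.118
```

>>> {"fn": "arm_command", "kwargs": {"rows": [[[0, 0, -0.025], 0], [[0, 0, -0.025], 0], [[0, 0, -0.025], 0], [[0, 0, -0.02], 0], [[0, 0, -0.01], 0]]}}

```text
clock: 10.65
tcp_pos: [0.4203, -0.1935, 0.2796]
tcp_rot: [0.027, 1.0, -0.001, 0.001]
force: [-0.1, 0.1, -2.3]
opening: 0.12
```

```bash
python3 - <<'E'
from h import *
s,r=st()
i=arm.grab_frame("side"); cv2.imwrite("pics/side7.png",cv2.resize(i[100:300,140:340],None,fx=4,fy=3,interpolation=cv2.INTER_CUBIC))
spots("side","grip",3);spots("side","lip",3);spots("side","basket",3)
s,r=st()
tgt=np.array([.5567+.008,.2175,0]); d=tgt-s["tcp_pos"]; d[2]=0; print(r.T@d)
E
```

```text
t 10.65 tcp [ 0.4203 -0.1935  0.2796] yaw 3.0884 tilt [ 0.0025 -0.0011 -1.    ] F [-0.08  0.13 -2.31] M [-0.    0.07 -0.03] op 0.12 q [-0.43  0.13  0.07  1.5   0.   -0.38]
side grip 0.83 [ 0.6264 -0.0288  0.1141] [329. 269.]
side grip 0.79 [ 0.5125 -0.1075  0.1185] [284. 249.]
side grip 0.64 [ 0.4177 -0.1951  0.2992] [234. 171.]
side lip 0.84 [ 0.5059 -0.1065  0.0824] [284. 259.]
side lip 0.82 [ 0.42   -0.1915  0.2674] [237. 184.]
side lip 0.6 [ 0.6308 -0.0287  0.0838] [330. 280.]
side basket 0.84 [ 0.4566 -0.1966  0.1806] [241. 222.]
side basket 0.6 [ 0.6704 -0.0071 -0.0008] [344. 317.]
side basket 0.58 [ 0.527 -0.068 -0.005] [302. 289.]
t 10.85 tcp [ 0.4198 -0.1933  0.2766] yaw 3.0885 tilt [-5.e-04  2.e-04 -1.e+00] F [-0.42 -0.42 -2.52] M [-0.01  0.06 -0.  ] op 0.115 q [-0.43  0.14  0.06  1.5  -0.   -0.38]
[-1.22937203e-01  4.17887761e-01  1.09824822e-05]
```

View pics/side7.png

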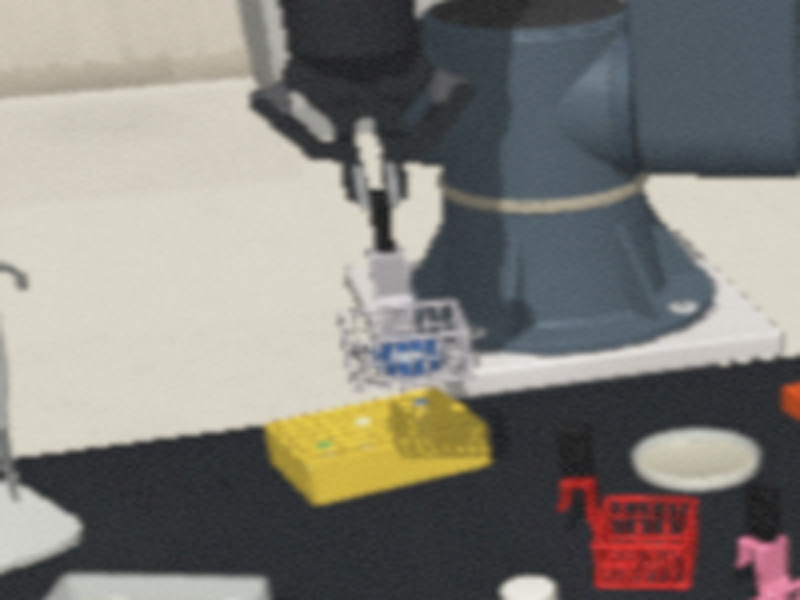

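>>> {"fn": "arm_command", "kwargs": {"rows": [[[-0.004, 0.014, 0], 0], [[-0.008, 0.028, 0], 0], [[-0.008, 0.028, 0], 0], [[-0.008, 0.028, 0], 0], [[-0.008, 0.028, 0], 0]]}}

```text
clock: 11.35
tcp_pos: [0.4622, -0.0682, 0.2761]
tcp_rot: [0.027, 1.0, 0.0, -0.001]
force: [0.9, -0.9, -2.8]
opening: 0.119
```

>>> {"fn": "arm_command", "kwargs": {"rows": [[[-0.009, 0.028, 0], 0], [[-0.009, 0.028, 0], 0], [[-0.009, 0.028, 0], 0], [[-0.009, 0.028, 0], 0], [[-0.009, 0.028, 0], 0]]}}

```text
clock: 11.85
tcp_pos: [0.5146, 0.0692, 0.276]
tcp_rot: [0.027, 1.0, -0.0, -0.001]
force: [0.6, -0.1, -2.3]
opening: 0.118
```

>>> {"fn": "arm_command", "kwargs": {"rows": [[[-0.009, 0.028, 0], 0], [[-0.009, 0.028, 0], 0], [[-0.009, 0.028, 0], 0], [[-0.009, 0.028, 0], -2], [[-0.005, 0.014, 0], -1.9]]}}

```text
clock: 12.35
tcp_pos: [0.562, 0.1937, 0.2754]
tcp_rot: [-0.009, 1.0, -0.0, -0.001]
force: [-0.2, -0.3, -2.1]
opening: 0.118
```

```bash
python3 - <<'E'
from h import *
s,r=st()
i=arm.grab_frame("side"); cv2.imwrite("pics/side8.png",cv2.resize(i[120:320,330:530],None,fx=4,fy=3,interpolation=cv2.INTER_CUBIC))
i=arm.grab_frame("top"); cv2.imwrite("pics/top8.png",i)
s,r=st()
tgt=np.array([.5567+.008,.2175,0]); d=tgt-s["tcp_pos"]; d[2]=0; print(r.T@d)
E
```

```text
t 12.35 tcp [0.562  0.1937 0.2754] yaw -3.124 tilt [-2.4e-03 -5.0e-04 -1.0e+00] F [-0.21 -0.3  -2.07] M [0.02 0.07 0.  ] op 0.118 q [0.33 0.43 0.46 1.6  0.   0.31]
t 12.45 tcp [0.5619 0.1934 0.2752] yaw -3.1239 tilt [-2.7e-03 -6.0e-04 -1.0e+00] F [-0.64 -0.5  -3.  ] M [ 0.04  0.08 -0.07] op 0.116 q [0.33 0.43 0.46 1.6  0.   0.31]
[-3.24936237e-03  2.40373239e-02 -2.21915484e-05]
```

View pics/side8.png

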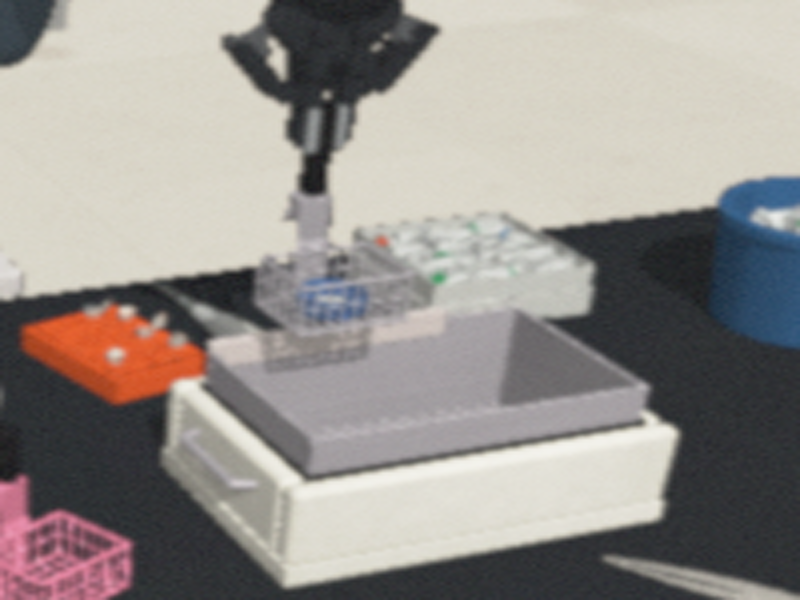

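View pics/top8.png

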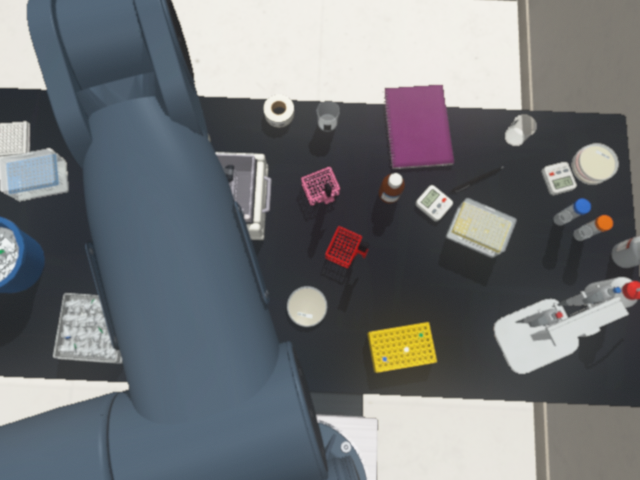

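>>> {"fn": "arm_command", "kwargs": {"rows": [[[-0.001, 0.008, 0], 0], [[-0.001, 0.008, 0], 0], [[-0.001, 0.008, 0], 0], [[0, 0, 0.01], 0], [[0, 0, 0.02], 0]]}}

```text
clock: 12.95
tcp_pos: [0.5653, 0.2165, 0.248]
tcp_rot: [-0.007, 1.0, 0.0, 0.001]
force: [0.5, -0.8, -2.4]
opening: 0.118
```

>>> {"fn": "arm_command", "kwargs": {"rows": [[[0, 0, 0.02], 0], [[0, 0, 0.02], 0], [[0, 0, 0.015], 0], [[0, 0, 0.005], 0], [[0, 0, 0], 0]]}}

```text
clock: 13.45
tcp_pos: [0.5644, 0.2159, 0.187]
tcp_rot: [-0.007, 1.0, -0.0, -0.0]
force: [-0.2, 0.1, -2.3]
opening: 0.115
```

```bash
python3 - <<'E'
from h import *
s,r=st()
i=arm.grab_frame("side"); cv2.imwrite("pics/side9.png",cv2.resize(i[180:280,370:500],None,fx=6,fy=6,interpolation=cv2.INTER_CUBIC))
for t in("lip","grip","basket","rim_mid","rim_right"):spots("side",t,4)
for z in(0,.012):
  print(px("side",s["tcp_pos"]-[0,0,z]))
E
```

```text
t 13.45 tcp [0.5644 0.2159 0.187 ] yaw -3.1269 tilt [-8.e-04 -3.e-04 -1.e+00] F [-0.16  0.13 -2.32] M [ 0.01  0.05 -0.  ] op 0.115 q [0.37 0.44 0.24 1.38 0.   0.35]
side lip 0.9 [ 0.6297 -0.03    0.0824] [329. 281.]
side lip 0.68 [0.5624 0.2173 0.1727] [413. 217.]
side lip 0.68 [ 0.5055 -0.1086  0.0824] [283. 260.]
side grip 0.81 [ 0.5133 -0.1083  0.1155] [283. 250.]
side grip 0.77 [0.5619 0.2189 0.2035] [415. 206.]
side grip 0.66 [ 0.6308 -0.0288  0.1185] [329. 268.]
side basket 0.69 [0.6011 0.215  0.0897] [417. 253.]
side basket 0.61 [ 0.5285 -0.0649 -0.0046] [304. 289.]
side basket 0.61 [ 0.6701 -0.0108  0.0024] [342. 316.]
side rim_mid 0.83 [0.5574 0.249  0.1401] [423. 225.]
side rim_mid 0.67 [ 0.3844  0.0076 -0.0033] [313. 255.]
side rim_right 0.18 [0.5546 0.289  0.1376] [436. 223.]
[413.73329101 212.22799765]
[413.3347682 216.4927072]
```

View pics/side9.png

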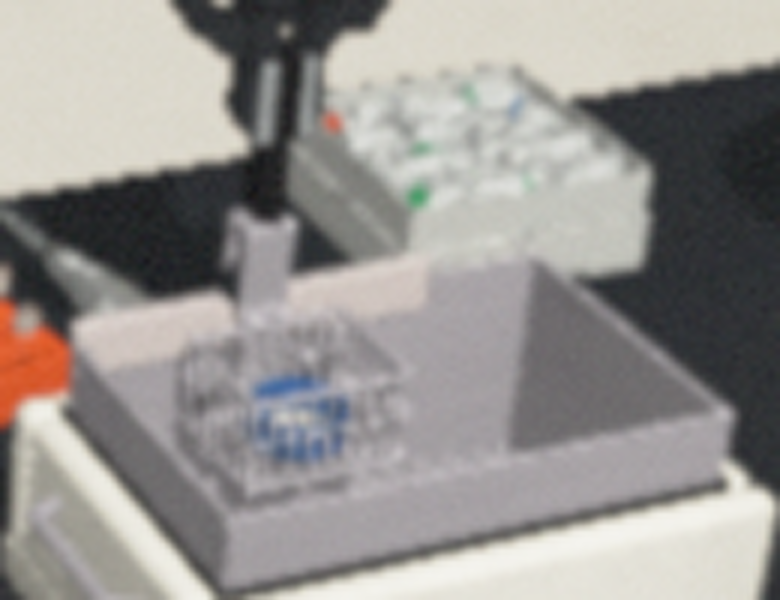

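>>> {"fn": "arm_command", "kwargs": {"rows": [[[0.004, 0, 0], 0], [[0.004, 0, 0], 0], [[0, 0, 0.005], 0], [[0, 0, 0], 0]], "grip_force": 30}}

```text
clock: 14.15
tcp_pos: [0.5563, 0.2157, 0.1816]
tcp_rot: [-0.008, 1.0, -0.0, -0.0]
force: [0.6, 0.6, -2.4]
opening: 0.118
```

```bash
python3 - <<'E'
from h import *
s,r=st()
i=arm.grab_frame("side"); cv2.imwrite("pics/side10.png",cv2.resize(i[195:255,385:455],None,fx=11,fy=10,interpolation=cv2.INTER_CUBIC))
spots("side","lip",4)
E
```

```text
t 14.15 tcp [0.5563 0.2157 0.1816] yaw -3.1265 tilt [-7.e-04 -3.e-04 -1.e+00] F [ 0.62  0.63 -2.44] M [-0.   -0.05 -0.01] op 0.118 q [ 0.37  0.42  0.2   1.35 -0.    0.35]
side lip 0.96 [0.5522 0.2163 0.166 ] [411. 217.]
side lip 0.92 [ 0.5078 -0.1098  0.0846] [283. 259.]
```

View pics/side10.png

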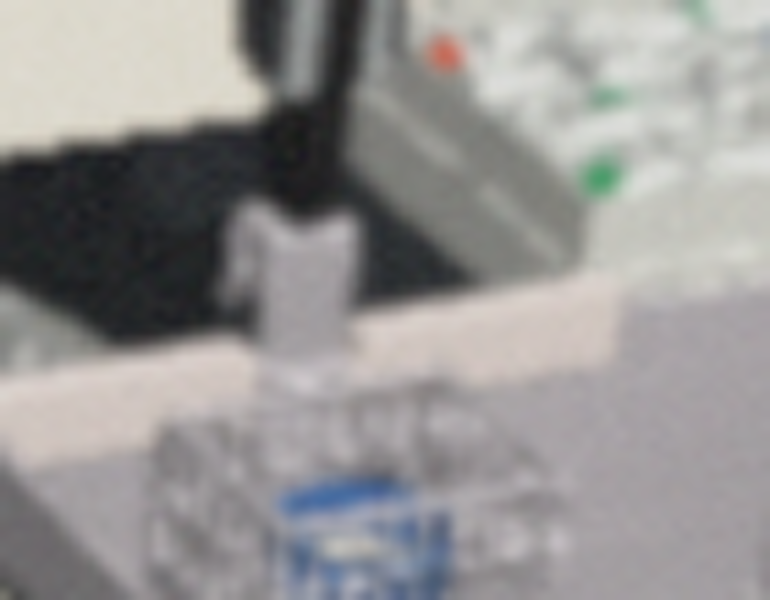

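>>> {"fn": "arm_command", "kwargs": {"rows": [[[0, 0, 0.0015], 0], [[0, 0, 0.0015], 0], [[0, 0, 0.001], 0], [[0, 0, 0], 0]]}}

```text
clock: 14.65
tcp_pos: [0.5566, 0.2157, 0.178]
tcp_rot: [-0.007, 1.0, -0.0, -0.0]
force: [0.1, -1.2, -2.2]
opening: 0.115
```

>>> {"fn": "arm_command", "kwargs": {"rows": [[[0, 0, 0.001], 0], [[0, 0, 0.001], 0], [[0, 0, 0], 0]]}}

```text
clock: 14.95
tcp_pos: [0.5566, 0.2157, 0.1761]
tcp_rot: [-0.007, 1.0, -0.0, -0.0]
force: [0.4, 0.2, -1.8]
opening: 0.123
```

>>> {"fn": "arm_command", "kwargs": {"rows": [[[0, 0, 0.001], 0], [[0, 0, 0.001], 0], [[0, 0, 0], 0]]}}

```text
clock: 15.25
tcp_pos: [0.5566, 0.2157, 0.174]
tcp_rot: [-0.007, 1.0, -0.0, -0.0]
force: [0.7, 0.1, -2.0]
opening: 0.118
```

>>> {"fn": "arm_command", "kwargs": {"rows": [[[0, 0, 0.001], 0], [[0, 0, 0.001], 0], [[0, 0, 0], 0]]}}

```text
clock: 15.55
tcp_pos: [0.5566, 0.2157, 0.172]
tcp_rot: [-0.007, 1.0, -0.0, -0.0]
force: [-0.4, 0.1, -1.6]
opening: 0.116
```

>>> {"fn": "arm_command", "kwargs": {"rows": [[[0, 0, 0.001], 0], [[0, 0, 0.001], 0], [[0, 0, 0], 0]]}}

```text
clock: 15.85
tcp_pos: [0.5566, 0.2157, 0.17]
tcp_rot: [-0.007, 1.0, -0.0, -0.0]
force: [0.9, -0.2, -1.9]
opening: 0.118
```

>>> {"fn": "arm_command", "kwargs": {"rows": [[[0, 0, 0.001], 0], [[0, 0, 0.001], 0], [[0, 0, 0], 0]]}}

```text
clock: 16.15
tcp_pos: [0.5566, 0.2157, 0.168]
tcp_rot: [-0.007, 1.0, -0.0, -0.0]
force: [-0.6, 1.3, -1.3]
opening: 0.117
```

>>> {"fn": "arm_command", "kwargs": {"rows": [[[0, 0, 0.001], 0], [[0, 0, 0.001], 0], [[0, 0, 0], 0]]}}

```text
clock: 16.45
tcp_pos: [0.5566, 0.2158, 0.166]
tcp_rot: [-0.007, 1.0, -0.0, -0.0]
force: [-0.1, 0.4, -2.5]
opening: 0.12
```

>>> {"fn": "arm_command", "kwargs": {"rows": [[[0, 0, 0.001], 0], [[0, 0, 0.001], 0], [[0, 0, 0], 0]]}}

```text
clock: 16.75
tcp_pos: [0.5566, 0.2158, 0.1641]
tcp_rot: [-0.007, 1.0, -0.0, -0.0]
force: [-0.2, -0.6, -1.1]
opening: 0.121
```

```bash
python3 - <<'E'
from h import *
s,r=st()
i=arm.grab_frame("side"); cv2.imwrite("pics/side11.png",cv2.resize(i[195:255,385:455],None,fx=11,fy=10,interpolation=cv2.INTER_CUBIC))
spots("side","lip",4);s,r=st()
E
```

```text
t 16.75 tcp [0.5566 0.2158 0.1641] yaw -3.1267 tilt [-1.e-04 -0.e+00 -1.e+00] F [-0.22 -0.62 -1.12] M [-0.06 -0.06  0.01] op 0.121 q [0.37 0.42 0.16 1.31 0.   0.35]
side lip 0.81 [0.5519 0.2196 0.1524] [412. 222.]
side lip 0.71 [ 0.5063 -0.1104  0.0838] [283. 259.]
side lip 0.7 [ 0.6331 -0.0303  0.0798] [329. 282.]
t 16.85 tcp [0.5567 0.2158 0.1642] yaw -3.1267 tilt [-1.e-04 -0.e+00 -1.e+00] F [ 1.17 -0.37 -1.74] M [-0.05  0.02  0.02] op 0.122 q [0.37 0.42 0.16 1.31 0.   0.35]
```

View pics/side11.png

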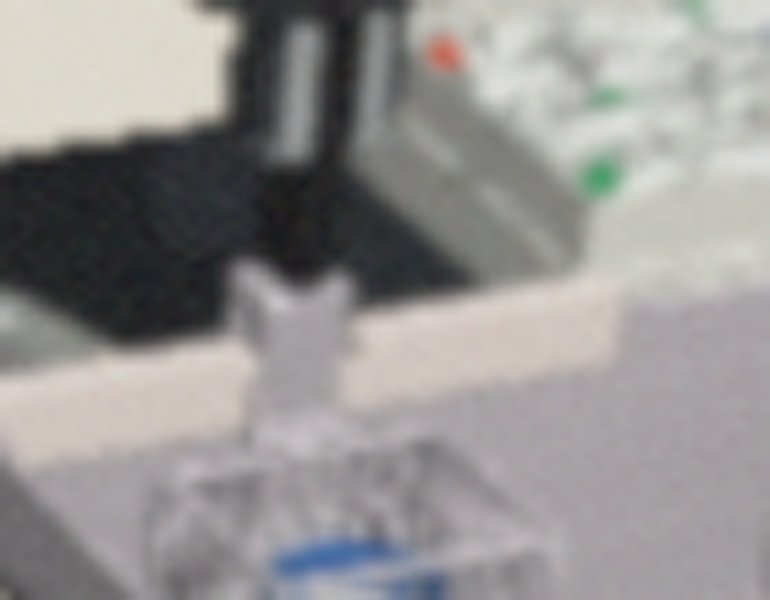

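>>> {"fn": "arm_command", "kwargs": {"rows": [[[0, 0, 0.001], 0], [[0, 0, 0.001], 0], [[0, 0, 0], 0]]}}

```text
clock: 17.15
tcp_pos: [0.5566, 0.2157, 0.162]
tcp_rot: [-0.007, 1.0, -0.0, -0.0]
force: [0.4, -0.8, -1.7]
opening: 0.117
```

>>> {"fn": "arm_command", "kwargs": {"rows": [[[0, 0, 0.001], 0], [[0, 0, 0.001], 0], [[0, 0, 0], 0]]}}

```text
clock: 17.45
tcp_pos: [0.5566, 0.2157, 0.16]
tcp_rot: [-0.007, 1.0, -0.0, -0.0]
force: [-0.6, 0.5, -2.2]
opening: 0.116
```

>>> {"fn": "arm_command", "kwargs": {"rows": [[[0, 0, 0.001], 0], [[0, 0, 0.001], 0], [[0, 0, 0], 0]]}}

```text
clock: 17.75
tcp_pos: [0.5566, 0.2157, 0.158]
tcp_rot: [-0.007, 1.0, -0.0, -0.0]
force: [-0.8, 0.0, -3.0]
opening: 0.117
```

>>> {"fn": "arm_command", "kwargs": {"rows": [[[0, 0, 0.001], 0], [[0, 0, 0.001], 0], [[0, 0, 0], 0]]}}

```text
clock: 18.05
tcp_pos: [0.5566, 0.2158, 0.156]
tcp_rot: [-0.007, 1.0, -0.0, -0.0]
force: [-0.8, 0.2, -2.6]
opening: 0.121
```

>>> {"fn": "arm_command", "kwargs": {"rows": [[[0, 0, 0.001], 0], [[0, 0, 0.001], 0], [[0, 0, 0], 0]]}}

```text
clock: 18.35
tcp_pos: [0.5566, 0.2157, 0.154]
tcp_rot: [-0.007, 1.0, -0.0, -0.0]
force: [0.6, 0.4, -1.9]
opening: 0.118
```

>>> {"fn": "arm_command", "kwargs": {"rows": [[[0, 0, 0.0005], 0], [[0, 0, 0.0005], 0], [[0, 0, 0.0005], 0], [[0, 0, 0], 0]]}}

```text
clock: 18.75
tcp_pos: [0.5567, 0.2157, 0.1526]
tcp_rot: [-0.007, 1.0, -0.0, -0.0]
force: [-0.2, 0.4, -1.2]
opening: 0.119
```

>>> {"fn": "arm_command", "kwargs": {"rows": [[[0, 0, 0.0005], 0], [[0, 0, 0.0005], 0], [[0, 0, 0], 0]]}}

```text
clock: 19.05
tcp_pos: [0.5566, 0.2157, 0.1516]
tcp_rot: [-0.007, 1.0, -0.0, -0.0]
force: [-0.3, -0.1, -1.2]
opening: 0.119
```

>>> {"fn": "arm_command", "kwargs": {"rows": [[[0, 0, 0.0005], 0], [[0, 0, 0], 0]]}}

```text
clock: 19.25
tcp_pos: [0.5566, 0.2157, 0.1511]
tcp_rot: [-0.007, 1.0, -0.0, -0.0]
force: [-0.5, -0.7, -2.3]
opening: 0.116
```

>>> {"fn": "arm_command", "kwargs": {"rows": [[[0, 0, 0.0005], 0], [[0, 0, 0], 0]]}}

```text
clock: 19.45
tcp_pos: [0.5567, 0.2157, 0.1506]
tcp_rot: [-0.007, 1.0, -0.0, -0.0]
force: [0.1, -0.3, -2.1]
opening: 0.122
```

>>> {"fn": "arm_command", "kwargs": {"rows": [[[0, 0, 0.0005], 0], [[0, 0, 0], 0]]}}

```text
clock: 19.65
tcp_pos: [0.5566, 0.2158, 0.1502]
tcp_rot: [-0.007, 1.0, -0.0, -0.0]
force: [-0.3, 0.7, -2.4]
opening: 0.12
```

>>> {"fn": "arm_command", "kwargs": {"rows": [[[0, 0, 0.0005], 0], [[0, 0, 0], 0]]}}

```text
clock: 19.85
tcp_pos: [0.5567, 0.2158, 0.1497]
tcp_rot: [-0.007, 1.0, 0.0, 0.0]
force: [-0.3, -0.6, -1.2]
opening: 0.121
```

>>> {"fn": "arm_command", "kwargs": {"rows": [[[0, 0, 0.0005], 0], [[0, 0, 0], 0]]}}

```text
clock: 20.05
tcp_pos: [0.5568, 0.2159, 0.1493]
tcp_rot: [-0.007, 1.0, 0.0, 0.0]
force: [0.4, 0.7, -0.0]
opening: 0.121
```

>>> {"fn": "arm_command", "kwargs": {"rows": [[[0, 0, 0.0005], 0], [[0, 0, 0], 0]]}}

```text
clock: 20.25
tcp_pos: [0.5568, 0.216, 0.1489]
tcp_rot: [-0.008, 1.0, 0.0, 0.0]
force: [0.7, 2.4, 1.6]
opening: 0.12
```

```bash
python3 - <<'E'
from h import *
s,r=st()
i=arm.grab_frame("side"); cv2.imwrite("pics/side12.png",cv2.resize(i[195:255,385:455],None,fx=11,fy=10,interpolation=cv2.INTER_CUBIC))
E
```

```text
t 20.25 tcp [0.5568 0.216  0.1489] yaw -3.1265 tilt [ 3.e-04  5.e-04 -1.e+00] F [0.72 2.43 1.61] M [0.52 0.03 0.05] op 0.12 q [0.37 0.43 0.13 1.27 0.   0.35]
```

View pics/side12.png

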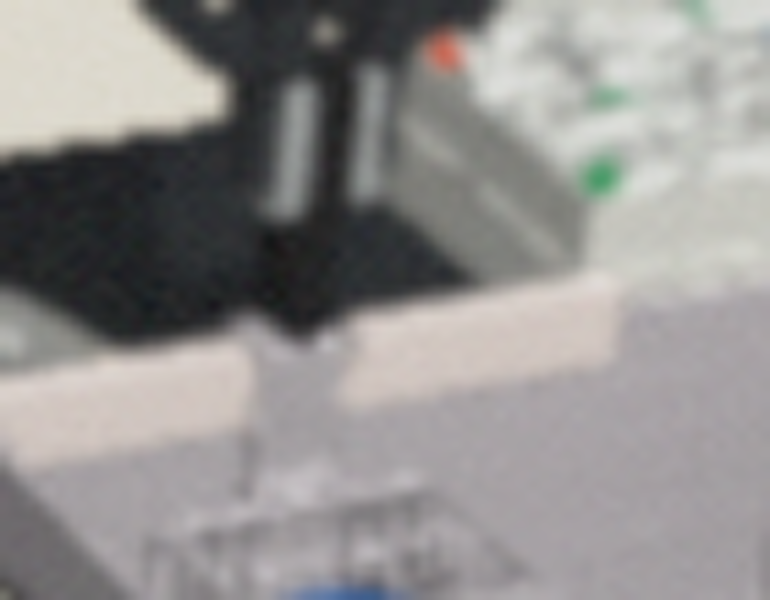

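>>> {"fn": "arm_command", "kwargs": {"rows": [[[0, 0.0005, 0], 0], [[0, 0, 0], 0]]}}

```text
clock: 20.5
tcp_pos: [0.5567, 0.2163, 0.1487]
tcp_rot: [-0.007, 1.0, -0.0, 0.0]
force: [-0.1, 1.5, 0.4]
opening: 0.119
```

>>> {"fn": "arm_command", "kwargs": {"rows": [[[0, 0.0005, 0], 0], [[0, 0, 0], 0]]}}

```text
clock: 20.7
tcp_pos: [0.5566, 0.2167, 0.1485]
tcp_rot: [-0.007, 1.0, -0.0, -0.0]
force: [-0.6, 0.9, -0.8]
opening: 0.117
```

>>> {"fn": "arm_command", "kwargs": {"rows": [[[0, 0.0005, 0], 0], [[0, 0, 0.0005], 0], [[0, 0, 0], 0]]}}

```text
clock: 21.0
tcp_pos: [0.5566, 0.2173, 0.1481]
tcp_rot: [-0.007, 1.0, -0.0, -0.0]
force: [-0.3, 0.6, -1.3]
opening: 0.123
```

>>> {"fn": "arm_command", "kwargs": {"rows": [[[0, 0, 0.0005], 0], [[0, 0, 0], 0]]}}

```text
clock: 21.2
tcp_pos: [0.5567, 0.2174, 0.1477]
tcp_rot: [-0.008, 1.0, 0.0, 0.0]
force: [0.1, 1.2, -0.3]
opening: 0.119
```

>>> {"fn": "arm_command", "kwargs": {"rows": [[[0, 0, 0.0005], 0], [[0, 0, 0], 0]]}}

```text
clock: 21.4
tcp_pos: [0.5568, 0.2174, 0.1474]
tcp_rot: [-0.008, 1.0, 0.0, 0.0]
force: [0.5, 2.9, 2.4]
opening: 0.114
```

>>> {"fn": "arm_command", "kwargs": {"rows": [[[0, 0, 0.0005], 0], [[0, 0, 0], 0]]}}

```text
clock: 21.6
tcp_pos: [0.5567, 0.2174, 0.1468]
tcp_rot: [-0.007, 1.0, 0.0, 0.0]
force: [-0.0, 3.4, -2.3]
opening: 0.12
```

```bash
python3 - <<'E'
from h import *
st()
E
```

```text
t 21.6 tcp [0.5567 0.2174 0.1468] yaw -3.1266 tilt [ 1.e-04  3.e-04 -1.e+00] F [-0.03  3.41 -2.29] M [ 0.96 -0.07 -0.  ] op 0.12 q [0.37 0.43 0.13 1.27 0.   0.36]
```

>>> {"fn": "arm_command", "kwargs": {"rows": [[[0, 0.0005, 0], 0], [[0, 0.0005, 0], 0], [[0, 0, 0], 0]]}}

```text
clock: 21.9
tcp_pos: [0.5565, 0.2181, 0.1464]
tcp_rot: [-0.007, 1.0, -0.0, -0.0]
force: [-0.1, 0.8, -2.1]
opening: 0.118
```

>>> {"fn": "arm_command", "kwargs": {"rows": [[[0, 0, 0.0005], 0], [[0, 0, 0.0005], 0], [[0, 0, 0], 0]]}}

```text
clock: 22.2
tcp_pos: [0.5565, 0.2182, 0.1456]
tcp_rot: [-0.007, 1.0, -0.0, -0.0]
force: [-0.1, 0.7, -2.6]
opening: 0.118
```

>>> {"fn": "arm_command", "kwargs": {"rows": [[[0, 0, 0.0005], 0], [[0, 0, 0], 0]]}}

```text
clock: 22.4
tcp_pos: [0.5566, 0.2182, 0.1451]
tcp_rot: [-0.007, 1.0, -0.0, -0.0]
force: [0.2, 0.1, -2.0]
opening: 0.117
```

>>> {"fn": "arm_command", "kwargs": {"rows": [[[0, 0, 0.0005], 0], [[0, 0, 0], 0]]}}

```text
clock: 22.6
tcp_pos: [0.5566, 0.2182, 0.1446]
tcp_rot: [-0.007, 1.0, -0.0, -0.0]
force: [-0.1, 0.5, -1.6]
opening: 0.116
```

```bash
python3 - <<'E'
from h import *
st()
E
```

```text
t 22.6 tcp [0.5566 0.2182 0.1446] yaw -3.1267 tilt [-1.e-04 -1.e-04 -1.e+00] F [-0.11  0.5  -1.62] M [0.04 0.02 0.02] op 0.116 q [ 0.37  0.43  0.13  1.27 -0.    0.36]
```

>>> {"fn": "arm_command", "kwargs": {"rows": [[[0, 0, 0.0005], 0], [[0, 0, 0], 0]]}}

```text
clock: 22.8
tcp_pos: [0.5566, 0.2183, 0.1441]
tcp_rot: [-0.007, 1.0, -0.0, -0.0]
force: [0.5, 0.8, -2.1]
opening: 0.119
```

>>> {"fn": "arm_command", "kwargs": {"rows": [[[0, 0, 0.0005], 0], [[0, 0, 0], 0]]}}

```text
clock: 23.0
tcp_pos: [0.5566, 0.2182, 0.1436]
tcp_rot: [-0.007, 1.0, -0.0, -0.0]
force: [-0.9, 1.8, -2.7]
opening: 0.12
```

>>> {"fn": "arm_command", "kwargs": {"rows": [[[0, 0, 0.0005], 0], [[0, 0, 0], 0]]}}

```text
clock: 23.2
tcp_pos: [0.5566, 0.2182, 0.1431]
tcp_rot: [-0.007, 1.0, -0.0, -0.0]
force: [-0.2, 0.9, -1.9]
opening: 0.119
```

>>> {"fn": "arm_command", "kwargs": {"rows": [[[0, 0, 0.0005], 0], [[0, 0, 0], 0]]}}

```text
clock: 23.4
tcp_pos: [0.5567, 0.2183, 0.143]
tcp_rot: [-0.007, 1.0, 0.0, 0.0]
force: [-1.2, -0.1, 2.2]
opening: 0.118
```

```bash
python3 - <<'E'
from h import *
s,r=st()
i=arm.grab_frame("side"); cv2.imwrite("pics/side13.png",cv2.resize(i[195:255,385:455],None,fx=11,fy=10,interpolation=cv2.INTER_CUBIC))
spots("side","lip",3)
E
```

```text
t 23.4 tcp [0.5567 0.2183 0.143 ] yaw -3.1266 tilt [ 4.e-04  2.e-04 -1.e+00] F [-1.24 -0.08  2.2 ] M [-0.04  0.22  0.03] op 0.118 q [0.37 0.43 0.12 1.26 0.   0.36]
side lip 0.77 [0.5523 0.2193 0.1292] [411. 230.]
side lip 0.66 [ 0.509  -0.1091  0.0805] [283. 261.]
```

View pics/side13.png

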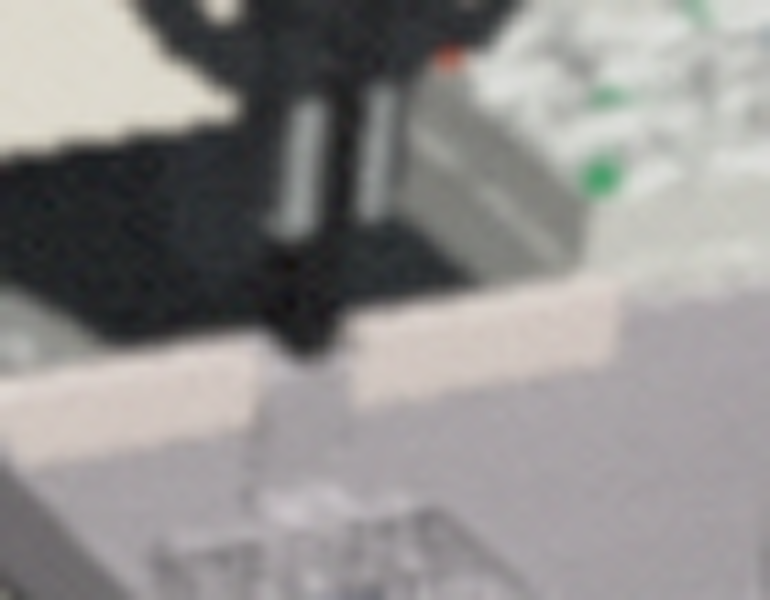

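The lip sits below the rail top, between the two shoulders (columns 258–350 in the crop). The network puts the lip at z 0.129, and the floor contact came at the height I expected. I'll release now.

>>> {"fn": "arm_command", "kwargs": {"rows": [[[0, 0, 0], 0], [[0, 0, 0], 0], [[0, 0, 0], 0], [[0, 0, 0], 0]], "hand": 0.4}}

```text
clock: 23.9
tcp_pos: [0.5566, 0.2183, 0.1427]
tcp_rot: [-0.007, 1.0, -0.0, -0.0]
force: [-0.4, -0.5, -0.3]
opening: 0.401
```

>>> {"fn": "arm_command", "kwargs": {"rows": [[[0, 0, -0.005], 0], [[0, 0, -0.015], 0], [[0, 0, -0.02], 0], [[0, 0, -0.03], 0], [[0, 0, -0.04], 0]]}}

```text
clock: 24.4
tcp_pos: [0.5558, 0.218, 0.2531]
tcp_rot: [-0.007, 1.0, -0.0, -0.001]
force: [0.4, 0.2, 0.5]
opening: 0.4
```

>>> {"fn": "arm_command", "kwargs": {"rows": [[[0.03, 0, -0.03], 0], [[0.04, 0, -0.03], 0], [[0.04, 0, 0], 0], [[0.04, 0, 0], 0], [[0.02, 0, 0], 0]]}}

```text
clock: 24.9
tcp_pos: [0.3843, 0.2155, 0.3138]
tcp_rot: [-0.008, 1.0, 0.0, 0.001]
force: [0.2, 0.2, 0.4]
opening: 0.401
```

```bash
python3 - <<'E'
from h import *
s,r=st()
i=arm.grab_frame("side"); cv2.imwrite("pics/side14.png",cv2.resize(i[180:280,370:500],None,fx=6,fy=6,interpolation=cv2.INTER_CUBIC))
for t in("lip","basket","grip","cap"):spots("side",t,4)
i=arm.grab_frame("top"); cv2.imwrite("pics/top14.png",i)
for t in("lip","basket","cap","amber_bottle","petri_dish"):spots("top",t,4)
E
```

```text
t 24.9 tcp [0.3843 0.2155 0.3138] yaw -3.1261 tilt [ 1.3e-03  9.0e-04 -1.0e+00] F [0.22 0.24 0.4 ] M [ 0.   -0.03  0.04] op 0.401 q [0.51 0.1  0.11 1.58 0.   0.5 ]
side lip 0.96 [ 0.5091 -0.1085  0.0813] [284. 261.]
side lip 0.86 [0.5569 0.217  0.1297] [411. 231.]
side lip 0.74 [ 0.6313 -0.0336  0.0829] [328. 281.]
side lip 0.32 [0.6243 0.2454 0.0016] [429. 284.]
side basket 0.85 [0.5931 0.2205 0.0424] [416. 266.]
side basket 0.71 [ 0.5294 -0.0674 -0.0025] [303. 289.]
side basket 0.57 [ 0.6707 -0.0063  0.0013] [344. 316.]
side grip 0.98 [0.5559 0.2175 0.1621] [412. 219.]
side grip 0.77 [ 0.6266 -0.026   0.1149] [330. 268.]
side grip 0.63 [ 0.5093 -0.109   0.1183] [283. 248.]
side cap 0.51 [0.5904 0.2218 0.0434] [416. 265.]
top lip 0.73 [0.5573 0.2198 0.1278] [210. 216.]
top lip 0.64 [ 0.5158 -0.1067  0.0874] [361. 246.]
top lip 0.23 [ 0.667  -0.1728  0.0088] [388. 192.]
top basket 0.85 [ 6.685e-01 -6.600e-03 -1.000e-04] [318. 189.]
top basket 0.62 [ 0.5275 -0.07    0.0007] [343. 248.]
top cap 0.68 [0.5899 0.2223 0.0475] [217. 211.]
top amber_bottle 0.66 [ 0.6642 -0.1736  0.0073] [388. 193.]
top petri_dish 0.96 [0.3841 0.0029 0.0022] [308. 308.]
```

View pics/side14.png

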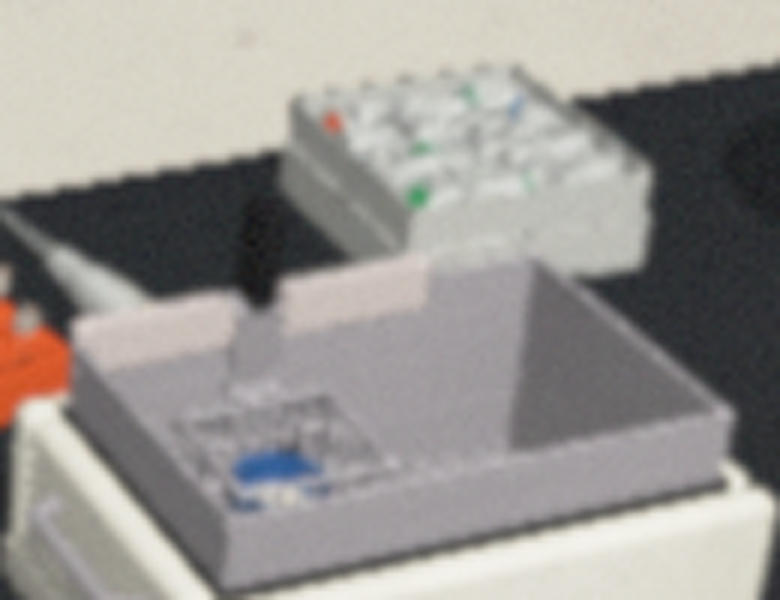

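View pics/top14.png

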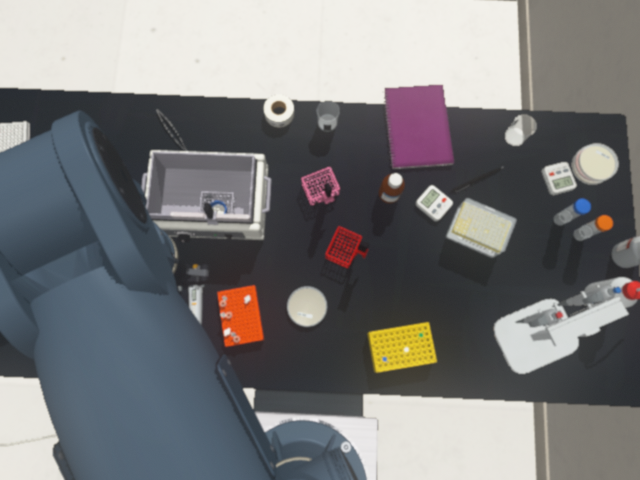

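```bash
python3 - <<'E'
from h import *
arm.grab_frame("side")
for t in("lip","basket","grip"):spots("side",t,2)
print(arm.sign_off())
E
```

```text
side lip 0.79 [ 0.6333 -0.0316  0.0814] [329. 282.]
side lip 0.72 [0.5554 0.2153 0.1265] [410. 232.]
side basket 0.94 [ 6.71e-01 -9.30e-03 -6.00e-04] [343. 317.]
side basket 0.72 [0.5908 0.2188 0.0428] [415. 266.]
side grip 0.98 [ 0.63   -0.0263  0.1174] [330. 268.]
side grip 0.64 [ 0.5091 -0.1084  0.1158] [283. 249.]
the job is handed in; nothing more can be done
None
```

I hung the white basket, with the blue cap still in it, in the bath by its lip, let go, moved the arm clear and handed the job in at about 25 s. No verdict was reported.

**Seating:** I lowered the lip over the rail in small steps. It first touched the chamfer on the notch's -y side, so I eased it about 2.5 mm to +y. It then dropped in and met the notch floor at the expected height. The wrist never read more than about 4 N while lip and rail were in contact.

**Last checks:**
- **Lip:** three readings after release put it at z 0.1265 to 0.130, and a fourth, a look-alike at the same point, at 0.128. The target is 0.131 and the limits are 0.127 to 0.1335. The lowest reading is just under the limit but within the network's 4 mm error. In the picture the lip sits below the rail top, between the notch's shoulders.
- **Basket:** it reads about 3 mm lower than nominal, and the points suggest a tilt of about 0.06 rad at most. The cap shows inside it, and the gripper touches nothing.
- **Bystanders:** the bottle and dish read where they were at the start, to within a few millimetres. I checked the timer only by eye, and it looked unmoved.

**What went less well:**
- **First grasp:** in the side picture the fingers held only the top few millimetres of the grip, although the pose reading said they were deeper. I set the basket down and took it again about 8 mm lower.
- **Hard set-down:** setting it down pressed the basket on the bench with about 39 N for a moment. This was away from the bath and well under the wrist limit.

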